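Load the display turntable, test its trip switch and release its brake

ROBOT

A 6-joint arm with a two-finger parallel gripper is mounted at the origin on the work surface. World frame = base frame: x ahead of the robot, y to its left, z up, the work surface at z = 0. Lengths are in m, angles in rad, forces in N, time in s.
With the tool pointing down it reaches from about 0.325 to 0.9 m from the base axis. Payload 3.5 kg.
Tool frame: the origin (TCP) lies between the finger pads; the fingertips stand 11 mm ahead of it and the grasp point (between the pads) lies 8 mm behind it; z points along the fingers, y is the line along which they close (so a half turn about z gives the same grasp; the last joint's range is limited). The gripper opens to 85 mm and grips with 20 to 120 N. Pads are 22 mm wide; open, the fingers measure 114 mm over their backs; the gripper's body (76 mm by 85 mm) begins 54 mm behind the grasp point. The pads swing forward as they close: fully open they stand 13 mm farther back than shut.
Start: joints at [1.096, 0.276, -0.026, 1.268, 0, 1.467], TCP at [0.227, 0.582, 0.242] pointing down, gripper open.
Joint ranges: [-3.12, 3.12], [-0.85, 1.88], [-1.08, 1.24], [-1.95, 2.15], [-1.57, 1.53], [-3.14, 3.14]. Speed limits (rad/s): [2.57, 2.57, 3.14, 3.14, 3.14, 3.14].

INTERFACE

Orientations are given as a unit quaternion [w, x, y, z].
In Python, from workcell import r gives the robot as it stands. Calls block until the motion is done:
- r.move_ptp(position, orientation): joint-space move of the TCP to a pose.
- r.move_l(position, rot=None, speed=0.15, contact_N=None): straight line of the TCP; rot=None keeps the orientation; speed is the mean speed in m/s. With contact_N (N) it stops when the force on the tool has changed by that much, and returns True; else False.
- r.movej(angles): joint-space move.
- r.move_gripper(opening): opening from 0.0 (shut) to 1.0 (fully open); the grip force is fixed at half the most; returns when the fingers have stopped.
- r.pause(seconds).
- r.solve_ik(position, orientation): joint angles nearest the present ones, or None.
- r.sense(): the state.
- r.read_camera(name): name is "scene" or "top"; returns a dict with "pixels" (420x560x3 uint8, red, green, blue), "z_map" (420x560 float32, m along the optical axis (not along the pixel's ray), 0 where there is no reading), "mtx" (3x3 intrinsics, pixels), "eye" and "rotation" of the camera in the world. Camera axes: x right, y down, z forward; pixel columns grow to the right and rows downward; lengths in m; the calibration is good to about 2 mm. A picture is of the moment at which its call begins.
A pose or a line that the arm cannot do raises r.MotionError and nothing moves.
- r.job_done(): hands the job in; it is judged then, once.
The state is a dict: "time": time; "joint_pos": joint angles; "qvel": joint speeds; "joint_efforts": joint torques, N m; "tcp_pos": TCP position; "ee_rot": TCP orientation; "wrist_force": force on the tool from outside, world axes, zero at the start; "ft_torque": the same for the moment, N m; "finger_gap": opening from 0.0 (shut) to 1.0 (fully open); "grip_force": force on a finger pad.
Only numpy, scipy, OpenCV 4.12 (cv2) and the standard library are available. Lean on these libraries where they do the work, as an engineer would, in place of code of your own. Each camera call takes 0.05 s, during which the arm holds its last target. There are 200 camera calls.

TASK

Get the display turntable ready to run: first stand every figure the children made upright in the middle of a blue felt pad on the white platter, one to a pad. Then test the grey supply box: press its yellow test button so that the orange trip lever drops, and lift that lever back up until it stays. Last, release the parking brake by squeezing the red button in the grip of its hand lever and swinging the lever all the way down; let go of everything, and leave the paint jars, the cup and the clay block where they stand.

Things in the scene. Friction and masses are not known exactly. Their poses are not given: they have to be found in the camera images.
- totem_mid (a point): carved pale-wood totem, 96 mm tall (some starts leave some figures out: then None). Point on its upright axis, 48 mm above its underside. Dark foot 60 x 60 x 18 mm; above it a square body 42 x 42 mm from 18 to 70 mm up, sides along its own x and y (grip across either); head 34 x 36 mm above. z is up. About 0.2 kg; firm enough for a 20 N grip
- bust_mid (a point): terracotta bust with a yellow headband, 96 mm tall, round: black foot 62 mm across and 18 mm high, body 42 mm across from 18 to 66 mm up (grip from any side), head ball 38 mm across above. Point on its axis, 48 mm above its underside; z is up. About 0.2 kg
- dog_mid (a point): dark clay dog with a red scarf on a pale wooden base 80 x 60 x 12 mm, 112 mm long from nose to tail along its own x (head towards -x), 96 mm tall. Its body is 72 mm long, 40 mm wide in y, from 37 to 71 mm up: grip across y. The head rises above the -x end. Point at the middle of body and base, 54 mm above the underside; z is up. About 0.2 kg
- house_mid (a point): white ceramic house with a blue roof on a dark wooden base 66 x 62 x 10 mm, 93 mm tall to the ridge; walls 56 mm long in its x, 44 mm wide in its y, from 10 to 68 mm up: grip across y below the eaves (the ridge runs along x; the eaves overhang to 48 mm, for looks only). Point on its upright axis, 48 mm above its underside; z is up. About 0.2 kg
- pad0 (a point): middle of one of the four blue felt pads (68 mm across) on the top face of the white platter, 60 mm above the table. The pads lie 80 mm from the platter's centre, 90 degrees apart; the platter is 300 mm across, level, and so stiff to turn that loading does not move it
- pad1 (a point): middle of one of the four blue felt pads (68 mm across) on the top face of the white platter, 60 mm above the table. The pads lie 80 mm from the platter's centre, 90 degrees apart; the platter is 300 mm across, level, and so stiff to turn that loading does not move it
- pad2 (a point): middle of one of the four blue felt pads (68 mm across) on the top face of the white platter, 60 mm above the table. The pads lie 80 mm from the platter's centre, 90 degrees apart; the platter is 300 mm across, level, and so stiff to turn that loading does not move it
- pad3 (a point): middle of one of the four blue felt pads (68 mm across) on the top face of the white platter, 60 mm above the table. The pads lie 80 mm from the platter's centre, 90 degrees apart; the platter is 300 mm across, level, and so stiff to turn that loading does not move it
- brake_grip (a point): middle of the black grip of the brake's hand lever, 185 mm from the hinge; grip 80 mm long, ending 35 mm beyond this point, 24 mm wide (y, the hinge axis), 26 mm deep. -x points along the lever to its free end. On the grip's -y side a red button (50 mm along the lever, 17 mm deep, centred here) stands 9 mm proud; squeezing the grip between two fingers along y presses it in
- brake_hinge (a point): centre of the brake lever's hinge, 85 mm above the table, on the turntable's grey side bracket. The hinge axis is its y (level); when fully down the lever points level along its -x
- brake (a joint): brake lever angle, rad: 0 is fully down (level, brake off, a hard stop), about 1.04 to 1.17 at the start (brake on), positive is up, stop at 1.2. Friction about 0.6 N m holds it where it is left. A pin locks it at three teeth (about 0.24, 0.56 and 0.88 rad) unless the red button is pressed in by more than 6 mm; without the button it cannot pass any of them
- release (a joint): travel of the red button in the brake grip, m: 0 is out, 0.008 fully in; its spring takes 4 N to start and 8 N at full travel; it springs out when let go
- test_top (a point): middle of the top face of the round yellow test button, 28 mm across, on the grey supply box, 126 mm above the table; pressed straight down
- test (a joint): travel of the yellow test button, m: 0 is up, 0.0065 fully down with about 6 N; at about 3.5 mm it tips the trip lever over and the lever falls by its own weight within about a second; springs back when let go
- trip_grip (a point): middle of the orange grip of the trip lever, 60 mm from its hinge: grip 18 mm wide (y, along the hinge axis), 16 mm thick, 34 mm long along the lever, ending 77 mm from the hinge. y lies along the hinge axis (level)
- trip_hinge (a point): centre of the trip lever's hinge, 105 mm above the table, between two black cheeks (outer width 40 mm) on the supply box, 15 mm behind its front face; 75 mm to the -y side of the test button. The hinge axis is its y; its -x points out of the box's front, towards which the lever falls. The grey box is 100 x 150 mm in plan and 90 mm high; the cheeks reach 114 mm up
- trip (a joint): trip lever angle, rad: 0 is up (leaning back 0.21 rad beyond upright, resting on a stop), 0.21 upright, 1.78 level to the front, 1.85 fully dropped, resting on a stop. It moves freely: above 0.21 it falls to the front, below it falls back to 0
- cup: clear water cup, 76 mm across, 85 mm high; leave it where it is. Origin at its underside
- jar_red: closed paint jar with a red lid, 64 mm across, 85 mm high; leave it where it is. Origin at its underside
- jar_yellow: closed paint jar with a yellow lid, 64 mm across, 85 mm high; leave it where it is. Origin at its underside
- clayblock: grey block of dried clay, 90 x 60 x 50 mm; leave it where it is. Origin at its underside
Mind the look-alikes: they are no part of the job. Leave any pink look-alike of the part that bears house_mid alone.

How it is judged:
By the outcome, as a careful person would: the job done as asked, in the order asked, and still so for the second after the job is handed in, with the robot touching nothing.
Of totem, bust, dog, house only 2 to 4 are there at a start; the rules pass over those that are not, and their reading is None.
At some moment in a run one of totem, bust, dog, house may be knocked a few centimetres aside while the robot is not near it.
It also fails if it takes over 210 s, if anything falls off the work surface, if the arm or the gripper's body presses on something with over 40 N, if the wrist force passes 120 N, or if a joint passes its speed limit or range.

## Working session

There is one attempt and no reset: what is moved stays moved. The work goes in short steps, each a Python script; the robot and the scene stay as the last script left them, time stands still between calls to the robot, and variables do not carry over. Pictures are saved under pics/ and viewed, at most 14 in all, crops included, and the job is handed in when it is done.

```bash
ls; mkdir -p pics
cat > h.py <<'E'
import numpy as np, cv2
from workcell import r
from scipy.spatial.transform import Rotation as R
def cam(n):
    c=r.read_camera(n); return c
def save(c,fn,box=None,k=1):
    im=c["pixels"][:,:,::-1]
    if box: im=im[box[1]:box[3],box[0]:box[2]]
    cv2.imwrite("pics/"+fn,cv2.resize(im,None,fx=k,fy=k,interpolation=cv2.INTER_CUBIC))
def cloud(c):
    z=c["z_map"]; v,u=np.indices(z.shape); K=np.array(c["mtx"])
    p=np.stack([(u-K[0,2])/K[0,0]*z,(v-K[1,2])/K[1,1]*z,z],-1)
    M=np.array(c["rotation"]); M=M if M.shape==(3,3) else R.from_quat(M,scalar_first=True).as_matrix()
    P=p@M.T+np.array(c["eye"]); P[z==0]=np.nan; return P
def down(yaw): # tool z down, tool y (closing) at angle yaw in world xy
    y=np.array([np.cos(yaw),np.sin(yaw),0]); z=np.array([0,0,-1.]); x=np.cross(y,z)
    return R.from_matrix(np.stack([x,y,z],1)).as_quat(scalar_first=True)
E
python3 - <<'E'
from h import *
for n in("top","scene"):
    c=cam(n); save(c,n+"0.png",k=1.4); np.savez(n+"0.npz",P=cloud(c),im=c["pixels"]); print(n,c["eye"],c["rotation"],c["mtx"])
print(r.sense())
E
```

```text
pics
top [ 0.36183786 -0.04104048  1.31078127] [ 0.0603683  -0.69794167  0.71064338 -0.06495442] [[426.37104785   0.         285.16088271]
 [  0.         426.37104785 206.56540885]
 [  0.           0.           1.        ]]
scene [ 1.61303351 -0.33684857  0.98423353] [-0.34063915  0.72144804  0.54309936 -0.26176474] [[397.05496851   0.         275.66956157]
 [  0.         397.05496851 207.21841764]
 [  0.           0.           1.        ]]
{'time': 0.1, 'joint_pos': array([ 1.09558296e+00,  2.77075483e-01, -2.77335809e-02,  1.26800275e+00,
       -7.03949983e-06,  1.46739136e+00]), 'qvel': array([-9.63078998e-05,  5.42453129e-04,  4.62876348e-03, -5.46167873e-04,
       -4.74477053e-04,  2.02626862e-03]), 'joint_efforts': array([ 2.87344001e-04, -4.46707928e+01,  2.96128750e+01,  8.45833478e-03,
       -8.21352637e-05,  5.69422653e-06]), 'tcp_pos': array([0.22676485, 0.5816827 , 0.24126476]), 'ee_rot': array([-2.84125690e-04,  1.84835130e-01,  9.82769026e-01, -9.66866525e-04]), 'wrist_force': array([ 0.17799462,  0.62561783, -0.21918361]), 'ft_torque': array([ 0.04671399,  0.02544622, -0.00264174]), 'grip_force': 0.0, 'finger_gap': 0.9989260152611988}
```

View pics/top0.png

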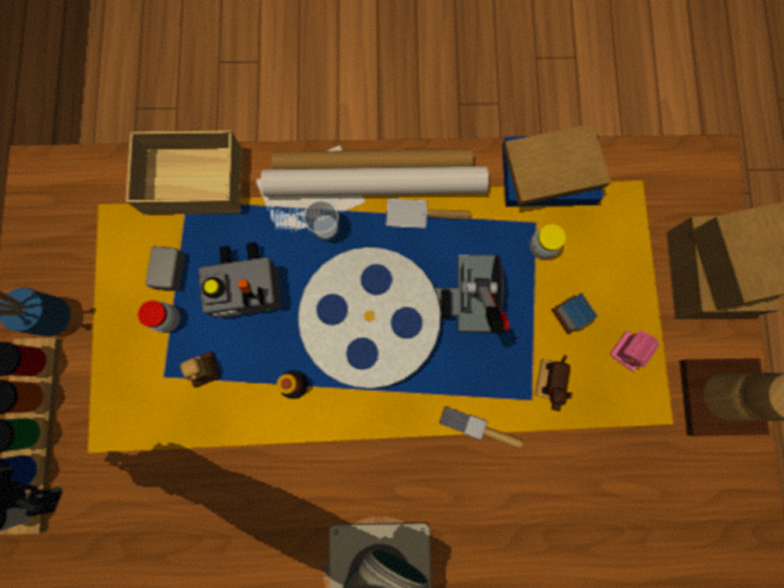

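View pics/scene0.png

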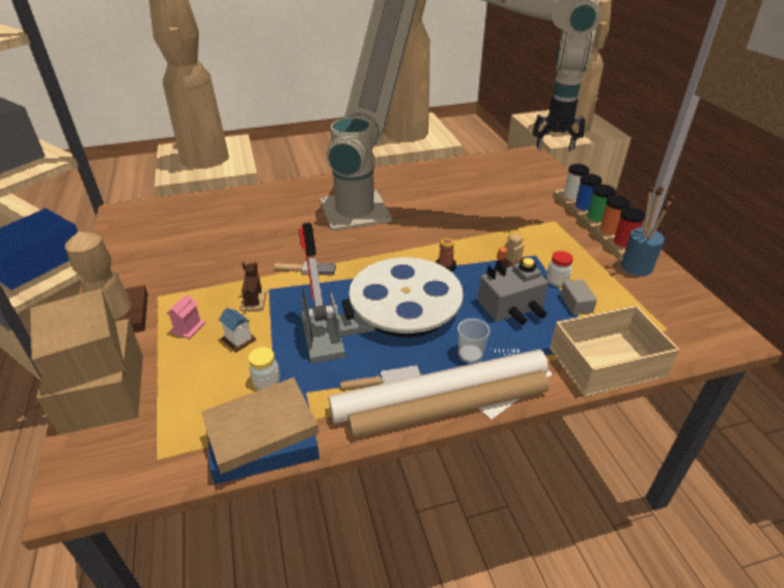

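Top view (1.4x pixels): totem at (200,368), bust (291,384), dog (555,385), house (575,312) with a blue roof; the look-alike (635,350) is pink, so it stays. The platter is at (370,316), the supply box at (237,285), and the brake at (480,290) with its red button at (503,322).

Run:
```python
from h import *
d=np.load("top0.npz"); P=d["P"]; im=d["im"].astype(int)
big=cv2.resize(d["im"][:,:,::-1],None,fx=4,fy=4,interpolation=cv2.INTER_CUBIC)
def crop(cx,cy,w,h): return big[int((cy-h/2)*4):int((cy+h/2)*4),int((cx-w/2)*4):int((cx+w/2)*4)]
cv2.imwrite("pics/c1.png",np.vstack([np.hstack([crop(175,240,100,70),crop(415,250,100,70)]),np.hstack([crop(170,205,100,70),crop(345,212,100,70)])]))
def sel(x0,y0,x1,y1,f,m=None):
    s=np.s_[int(y0/1.4):int(y1/1.4),int(x0/1.4):int(x1/1.4)]; p=P[s].reshape(-1,3); c=im[s].reshape(-1,3)
    k=f(p,c)&~np.isnan(p[:,0]); return p[k]
pl=sel(290,240,450,395,lambda p,c:(abs(p[:,2]-.06)<.012)&(c.min(1)>110)); 
print("platter",pl.min(0),pl.max(0),np.median(pl,0))
for n,(x,y) in dict(pad_top=(377,280),pad_left=(332,310),pad_right=(407,323),pad_bot=(362,353)).items():
    q=sel(x-26,y-26,x+26,y+26,lambda p,c:(abs(p[:,2]-.06)<.02)&(c[:,2]>c[:,0]+25)); print(n,q.mean(0),len(q),np.ptp(q,axis=0))
for n,b in dict(totem=(175,345,222,392),bust=(272,362,310,402),dog=(530,345,580,415),house=(548,285,602,338)).items():
    for lo,hi in((.006,.03),(.03,.12),(.045,.12),(.075,.12)):
        q=sel(*b,lambda p,c:(p[:,2]>lo)&(p[:,2]<hi))
        if len(q)<5: print(n,lo,len(q)); continue
        rc=cv2.minAreaRect(q[:,:2].astype(np.float32)*1000); print(n,lo,len(q),q.mean(0).round(4),np.round(rc[0],1),np.round(rc[1],1),round(rc[2],1),"zmax",q[:,2].max().round(3))
```

```text
platter [ 0.38273654 -0.13317188  0.05101402] [0.67911897 0.16109362 0.06987566] [0.52556803 0.01403306 0.05998541]
pad_top [ 0.6092585  -0.00121465  0.06102806] 348 [0.06189317 0.06005688 0.01413166]
pad_left [0.54628387 0.09252493 0.06097631] 354 [0.06323611 0.05986844 0.01583508]
pad_right [ 0.51522373 -0.06429514  0.06113428] 355 [0.06017941 0.05929113 0.01422169]
pad_bot [0.45200253 0.02979582 0.06113645] 366 [0.06170728 0.06170677 0.013215  ]
totem 0.006 197 [0.4271 0.3658 0.0156] [435.  386.3] [96.1 95. ] 1.7 zmax 0.03
totem 0.03 296 [0.426  0.3676 0.0779] [426.5 375. ] [44.2 43.4] 21.8 zmax 0.102
totem 0.045 272 [0.426  0.3683 0.0815] [426.5 375. ] [44.2 43.4] 21.8 zmax 0.102
totem 0.075 173 [0.426  0.3724 0.0927] [425.7 373.2] [40.7 35.1] 27.5 zmax 0.102
bust 0.006 178 [0.3952 0.1725 0.0162] [399.2 188.2] [84.5 78.4] 0.8 zmax 0.03
bust 0.03 205 [0.3916 0.176  0.0843] [392.5 178.3] [39.2 38.2] 38.8 zmax 0.1
bust 0.045 197 [0.3918 0.1764 0.0863] [391.8 178.4] [38.6 38.8] 20.1 zmax 0.1
bust 0.075 164 [0.3919 0.1784 0.0915] [392.4 179.6] [37.6 36.5] 29.9 zmax 0.1
dog 0.006 198 [ 0.3956 -0.3603  0.0117] [ 390.6 -381.8] [106.4 140.6] 88.9 zmax 0.028
dog 0.03 510 [ 0.3833 -0.3722  0.0766] [ 383.8 -375.5] [ 41.1 112.6] 77.8 zmax 0.115
dog 0.045 495 [ 0.3831 -0.3726  0.0779] [ 383.8 -375.5] [ 41.1 112.6] 77.8 zmax 0.115
dog 0.075 194 [ 0.3602 -0.3692  0.0929] [ 383.4 -371.2] [ 37.  110.9] 86.5 zmax 0.115
house 0.006 167 [ 0.5296 -0.4159  0.0116] [ 540.8 -438.6] [115.2 116.5] 86.3 zmax 0.029
house 0.03 401 [ 0.5305 -0.4243  0.0755] [ 533.5 -429.9] [59.6 51.7] 30.6 zmax 0.094
house 0.045 374 [ 0.5309 -0.4253  0.0783] [ 533.5 -429.9] [59.6 51.7] 30.6 zmax 0.094
house 0.075 250 [ 0.532  -0.4279  0.0836] [ 533.1 -429.2] [59.6 43.5] 30.6 zmax 0.094
```

View pics/c1.png

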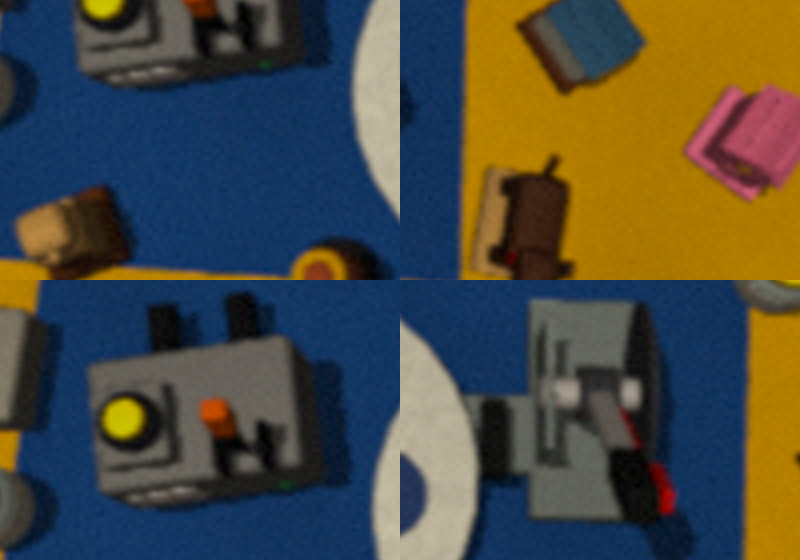

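```bash
cat >> h.py <<'E'
PADS=dict(A=(.6093,-.0012),B=(.5463,.0925),C=(.5152,-.0643),D=(.4520,.0298)); CEN=np.array([.5307,.0142])
def ik(p,yaw):
    best=None
    for y in (yaw,yaw+np.pi):
        q=r.solve_ik(list(p),down(y))
        if q is not None and (best is None or abs(q[5])<abs(best[0][5])): best=(q,down(y))
    return best
def go(p,yaw): # joint move, tool down
    b=ik(p,yaw)
    if b is None: raise SystemExit(f"no ik {p} {yaw}")
    r.move_ptp(list(p),b[1]); return b
def rel(dz,speed=.15,**k):
    p=np.array(r.sense()["tcp_pos"]); p[2]+=dz; return r.move_l(list(p),speed=speed,**k)
def pick(xy,yaw,gz,hi):
    r.move_gripper(1.0); go((*xy,.22),yaw); r.move_l([*xy,gz],speed=.15)
    r.move_gripper(0.0); s=r.sense(); print("grip",s["finger_gap"],s["grip_force"],s["tcp_pos"],s["time"])
    r.move_l([*xy,hi],speed=.25); s=r.sense(); print("lifted",s["finger_gap"],s["grip_force"])
def place(xy,yaw,gz,hi,opening=.8):
    go((*xy,hi),yaw); z=gz+.06
    r.move_l([*xy,z+.015],speed=.2); t=r.move_l([*xy,z-.004],speed=.03,contact_N=4)
    s=r.sense(); print("down",t,s["tcp_pos"],s["tcp_pos"][2]-z,s["wrist_force"])
    r.move_gripper(opening); r.move_l([*xy,hi],speed=.25); print("t",r.sense()["time"])
def fused(xy,rad=.075):
    out=[]
    for n in("top","scene"):
        p=cloud(cam(n)).reshape(-1,3); out.append(p[np.hypot(p[:,0]-xy[0],p[:,1]-xy[1])<rad])
    return out
def rect(q):
    rc=cv2.minAreaRect(q[:,:2].astype(np.float32)*1000); (w,h),a=rc[1],rc[2]
    if h>w: w,h,a=h,w,a+90
    return np.round(rc[0],1),round(w,1),round(h,1),round((a+90)%180-90,1)
E
python3 - <<'E'
from h import *
for n,xy in dict(totem=(.426,.374),bust=(.392,.179),dog=(.384,-.374),house=(.533,-.43)).items():
    a,b=fused(xy)
    for lab,p in(("top",a),("scn",b),("fus",np.vstack([a,b]))):
        for lo,hi in((.025,.07),(.035,.12),(.086,.12)):
            q=p[(p[:,2]>lo)&(p[:,2]<hi)]
            if len(q)>5: print(n,lab,lo,len(q),*rect(q))
pick((.392,.1785),np.radians(168.7),.042,.30)
place(PADS["D"],np.radians(168.7),.042,.30)
E
```

```text
totem top 0.025 120 [425.1 365.5] 54.3 33.9 -16.1
totem top 0.035 289 [427.3 374.7] 45.4 43.2 20.5
totem top 0.086 152 [425.4 373.2] 39.4 35.5 19.6
totem scn 0.025 124 [442.5 371.5] 54.0 34.8 68.7
totem scn 0.035 187 [431.6 374.1] 46.8 42.7 27.2
totem scn 0.086 54 [427.7 375.4] 39.2 36.3 11.0
totem fus 0.025 244 [429.6 374.4] 49.4 45.0 19.9
totem fus 0.035 476 [429.6 374.4] 49.5 45.0 19.9
totem fus 0.086 206 [426.4 374.4] 42.3 37.4 15.4
bust top 0.025 79 [412.9 156.8] 88.4 46.2 -53.2
bust top 0.035 238 [411.5 158.8] 93.3 46.2 -53.3
bust top 0.086 150 [392.5 180.2] 37.8 36.3 88.9
bust scn 0.025 116 [413.2 154.8] 84.2 48.4 -47.5
bust scn 0.035 174 [412.4 161.6] 93.9 48.2 -52.7
bust scn 0.086 49 [394.4 181.4] 47.9 32.0 -20.9
bust fus 0.025 195 [414.4 158. ] 88.4 49.9 -53.2
bust fus 0.035 412 [412.4 160.8] 95.2 49.9 -53.3
bust fus 0.086 199 [392.8 181.3] 43.2 39.0 21.3
dog top 0.025 179 [ 392.3 -377.4] 70.5 39.9 -14.3
dog top 0.035 508 [ 383.9 -375.2] 112.4 39.9 -14.3
dog top 0.086 145 [ 385.6 -370.2] 103.6 36.8 -0.2
dog scn 0.025 165 [ 395.7 -376.8] 75.6 40.3 -13.2
dog scn 0.035 287 [ 3
[... 225 characters left out ...]
.2
house top 0.025 81 [ 533.  -430.4] 58.6 49.6 28.7
house top 0.035 393 [ 533.2 -429.5] 59.7 52.6 30.5
house top 0.086 98 [ 533.6 -429.9] 59.2 20.7 34.5
house scn 0.025 187 [ 535.5 -427. ] 63.9 49.7 29.2
house scn 0.035 327 [ 534.6 -428.1] 67.2 50.0 30.9
house scn 0.086 46 [ 537.  -427.9] 61.0 18.2 31.6
house fus 0.025 268 [ 535.8 -428.3] 64.1 51.8 30.4
house fus 0.035 720 [ 534.3 -428.1] 67.1 52.4 28.7
house fus 0.086 144 [ 535.5 -428.6] 63.9 20.8 34.3
grip 0.4769238032790206 60.83339810371399 [0.39259926 0.17875522 0.04270068] 4.725
lifted 0.4732053387534904 60.716224908828735
down True [0.45227338 0.02970624 0.10270885] 0.0007088517158754803 [-0.31308122  0.29722827  4.97183873]
t 9.4917
```

```bash
cat >> h.py <<'E'
def check(xy,ref,lo=.035,hi=.12,tol=6):
    q=np.vstack(fused(xy)); q=q[(q[:,2]>lo)&(q[:,2]<hi)]; rc=rect(q) if len(q)>50 else None
    print("check",rc)
    if rc is None or np.hypot(*(rc[0]-np.array(ref)))>tol: raise SystemExit("moved")
E
python3 - <<'E'
from h import *
d=np.radians
check((.427,.374),(429,374.4))
pick((.4285,.3745),d(20.5),.042,.30); place(PADS["B"],d(79),.042,.30)
check((.534,-.428),(534.3,-428.1))
pick((.5342,-.4286),d(120.4),.040,.40); place(PADS["A"],d(-11),.040,.40)
check((.385,-.375),(384.8,-375),)
pick((.395,-.3773),d(76.8),.047,.40); place(PADS["C"],d(79),.047,.40)
go((.4,.35,.35),0)
c=cam("top"); save(c,"top1.png",(190,140,390,290),4)
c=cam("scene"); save(c,"scene1.png",k=1.4); np.savez("t1.npz",P=cloud(cam("top")),S=cloud(c))
E
```

```text
check (array([428.9, 374.1]), 49.6, 44.1, 23.4)
grip 0.48415282846486735 60.22014856338501 [0.42891613 0.37478884 0.04262728] 13.05
lifted 0.4823220155953285 59.589698910713196
down True [0.54660844 0.09252942 0.10264939] 0.0006493908728010117 [0.10967375 0.49256082 4.31577882]
t 18.525
check (array([ 535.1, -428.6]), 66.1, 53.1, 31.9)
grip 0.507288646901052 62.77690529823303 [ 0.53469709 -0.42906433  0.04084427] 22.6583
lifted 0.5067672476486347 62.177109718322754
down True [ 0.60952626 -0.00123823  0.1008046 ] 0.0008046038817364348 [-0.75950679 -0.20910992  4.15305138]
t 29.65
check (array([ 386.4, -374.7]), 117.3, 42.3, -14.2)
grip 0.45756788299426454 61.082425117492676 [ 0.39540911 -0.37798506  0.04768744] 33.575
lifted 0.4592177417095454 60.43304800987244
down True [ 0.51537381 -0.06435795  0.1076232 ] 0.00062319768013544 [-0.43855172 -1.52941626  4.58492201]
t 40.1667
```

View pics/top1.png

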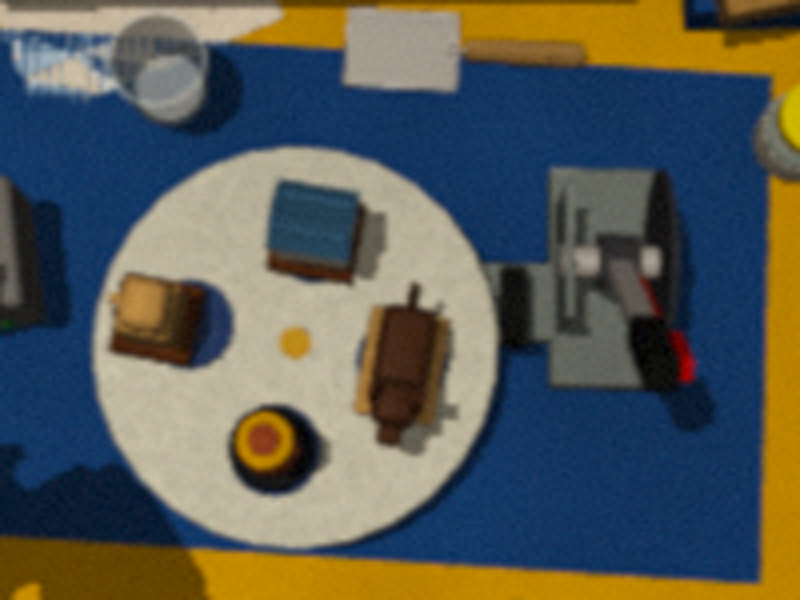

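View pics/scene1.png

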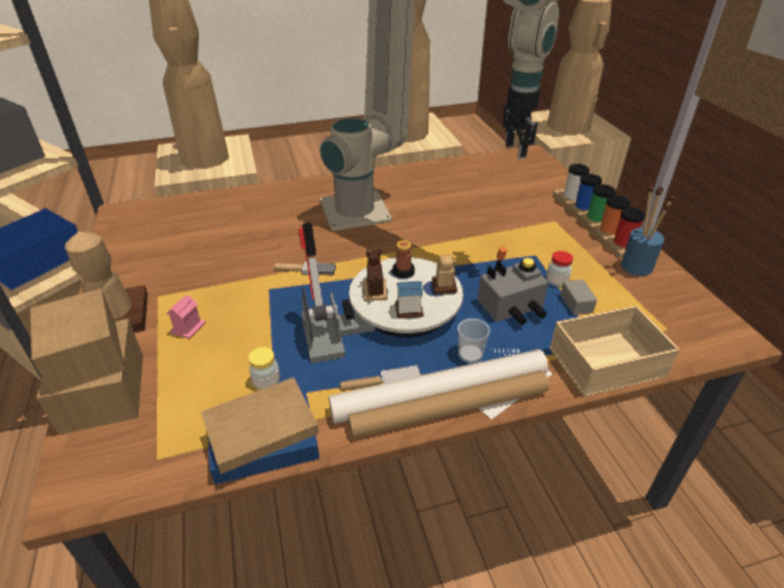

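Run:
```python
from h import *
t=np.load("t1.npz"); F=np.vstack([t["P"].reshape(-1,3),t["S"].reshape(-1,3)])
for n,(x,y) in PADS.items():
    p=F[np.hypot(F[:,0]-x,F[:,1]-y)<.056]
    for lo,hi in((.066,.08),(.095,.18),(.146,.18)):
        q=p[(p[:,2]>lo)&(p[:,2]<hi)]; print(n,(x,y),lo,len(q),*(rect(q) if len(q)>5 else ()))
d=np.load("top0.npz"); s=np.load("scene0.npz")
for nm,dd in(("top",d),("scn",s)):
    P=dd["P"].reshape(-1,3); im=dd["im"].reshape(-1,3).astype(int); R_,G,B=im.T
    def rep(l,k): 
        q=P[k&~np.isnan(P[:,0])]; print(nm,l,len(q),q.mean(0).round(4) if len(q) else "",*(rect(q) if len(q)>4 else ()),np.percentile(q[:,2],[5,50,95]).round(3) if len(q) else "")
    box=(P[:,0]>.48)&(P[:,0]<.75)&(P[:,1]>.18)&(P[:,1]<.42)
    rep("boxtop",box&(abs(P[:,2]-.09)<.008)&(P[:,1]<.39))
    rep("yellow",box&(P[:,2]>.112)&(R_>120)&(G>110)&(B<80))
    rep("orange",box&(P[:,2]>.112)&(R_>120)&(G<120)&(B<70)&(R_>1.6*G))
    br=(P[:,0]>.38)&(P[:,0]<.72)&(P[:,1]>-.33)&(P[:,1]<-.13)
    rep("red",br&(P[:,2]>.07)&(R_>100)&(G<60)&(B<60))
    for z in np.arange(.07,.32,.03): rep(f"brk{z:.2f}",br&(P[:,2]>z)&(P[:,2]<=z+.03)&(P[:,1]<-.15))
```

```text
A (0.6093, -0.0012) 0.066 212 [605.6  -2.2] 90.8 74.6 -0.3
A (0.6093, -0.0012) 0.095 692 [610.9  -2.5] 62.0 53.5 78.8
A (0.6093, -0.0012) 0.146 132 [609.8  -3. ] 59.6 24.0 79.4
B (0.5463, 0.0925) 0.066 236 [546.1 101.6] 92.7 79.2 58.2
B (0.5463, 0.0925) 0.095 489 [551.5 114.7] 47.4 45.2 -11.7
B (0.5463, 0.0925) 0.146 229 [551.7 116.4] 41.4 40.6 -8.5
C (0.5152, -0.0643) 0.066 299 [518.7 -59.7] 90.4 72.8 -10.8
C (0.5152, -0.0643) 0.095 720 [509.7 -64. ] 100.5 41.4 -10.5
C (0.5152, -0.0643) 0.146 203 [505.8 -69.8] 97.0 37.1 -26.4
D (0.452, 0.0298) 0.066 232 [447.   33.3] 82.5 78.0 69.5
D (0.452, 0.0298) 0.095 379 [454.8  31.6] 44.9 43.0 3.4
D (0.452, 0.0298) 0.146 219 [453.4  31.1] 38.3 38.2 -68.9
top boxtop 1175 [0.6007 0.2773 0.0898] [597.6 288.5] 150.5 101.1 -82.9 [0.085 0.09  0.094]
top yellow 68 [0.5875 0.3292 0.1297] [587.3 331.2] 26.7 23.2 -89.7 [0.123 0.13  0.133]
top orange 34 [0.5822 0.252  0.1794] [581.3 252.5] 17.1 14.4 87.0 [0.176 0.179 0.183]
top red 24 [ 0.4849 -0.2349  0.2699] [ 486.7 -235.9] 21.4 8.7 -17.4 [0.262 0.271 0.277]
top brk0.07 189 [ 0.5881 -0.218   0.0913] [ 
[... 1117 characters left out ...]
2.2] 130.3 83.7 -5.4 [0.076 0.091 0.099]
scn brk0.10 184 [ 0.5899 -0.2257  0.1094] [ 594.6 -222.1] 114.0 77.6 -1.9 [0.101 0.106 0.128]
scn brk0.13 99 [ 0.5696 -0.2325  0.1453] [ 581.7 -247. ] 92.3 40.4 -31.0 [0.132 0.145 0.159]
scn brk0.16 67 [ 0.5406 -0.2229  0.1751] [ 538.9 -222.9] 30.5 22.4 -1.1 [0.162 0.174 0.188]
scn brk0.19 58 [ 0.5264 -0.2225  0.2036] [ 527.3 -223.2] 24.3 22.9 76.5 [0.192 0.203 0.218]
scn brk0.22 95 [ 0.5129 -0.2236  0.2356] [ 511.9 -224.2] 32.8 30.3 87.2 [0.222 0.236 0.247]
scn brk0.25 106 [ 0.4967 -0.2228  0.2647] [ 492.7 -221.8] 35.5 30.5 56.0 [0.251 0.265 0.279]
scn brk0.28 5 [ 0.4873 -0.2173  0.281 ] [ 486.8 -217.3] 13.0 6.6 81.9 [0.281 0.281 0.282]
scn brk0.31 0
```

Platter crop: the bust, dog and house stand centred on their pads, but the totem at (160,310) has been knocked about 23 mm to the +y side of its pad. I'll put it back first, then press the test button.

Run:
```python
from h import *
d=np.radians
pick((.5510,.1150),d(79),.102,.30)
r.pause(.1); gz=.102-.06
place(PADS["B"],d(79),gz,.30)
r.move_gripper(0.0)
t=(.5876,.3305)
go((*t,.24),d(97.1)); r.move_l([*t,.145],speed=.2)
print(r.move_l([*t,.1275],speed=.02,contact_N=11), r.sense()["tcp_pos"],r.sense()["wrist_force"])
r.pause(.3); r.move_l([*t,.25],speed=.2); r.pause(.7)
go((.40,.42,.35),d(97))
c=cam("top"); P=cloud(c); save(c,"top2.png",(120,140,320,290),4); s=cam("scene"); S=cloud(s)
for nm,c,P in(("top",c,P),("scn",s,S)):
    P=P.reshape(-1,3); im=c["pixels"].reshape(-1,3).astype(int); R_,G,B=im.T
    k=(P[:,0]>.44)&(P[:,0]<.7)&(P[:,1]>.2)&(P[:,1]<.3)&(P[:,2]>.08)&(R_>110)&(R_>1.6*G)&(B<70)
    print(nm,k.sum(),P[k].mean(0) if k.any() else "", *(rect(P[k]) if k.sum()>4 else ()))
    q=P[(np.hypot(P[:,0]-.546,P[:,1]-.0925)<.05)&(P[:,2]>.095)]; print("totem",*rect(q))
print(r.sense()["time"])
```

```text
grip 0.48100191004331966 60.894659757614136 [0.5518483  0.11488483 0.10295599] 44.8083
lifted 0.485458794122944 60.431227684020996
down True [0.54646167 0.09248771 0.10296677] 0.0009667673266189336 [-0.86684162 -0.26484981  4.75080973]
t 48.9917
True [0.58850059 0.33098579 0.13540987] [-0.9650879  -0.52217168  6.70496508]
top 71 [0.50775267 0.24188537 0.10840561] [508.  242.1] 33.5 16.9 7.9
totem [543.3  92.7] 44.5 42.3 77.2
scn 31 [0.51164715 0.24115527 0.10702977] [512.3 242.8] 29.4 21.1 18.9
totem [549.3  92.6] 46.3 43.4 71.9
54.625
```

View pics/top2.png

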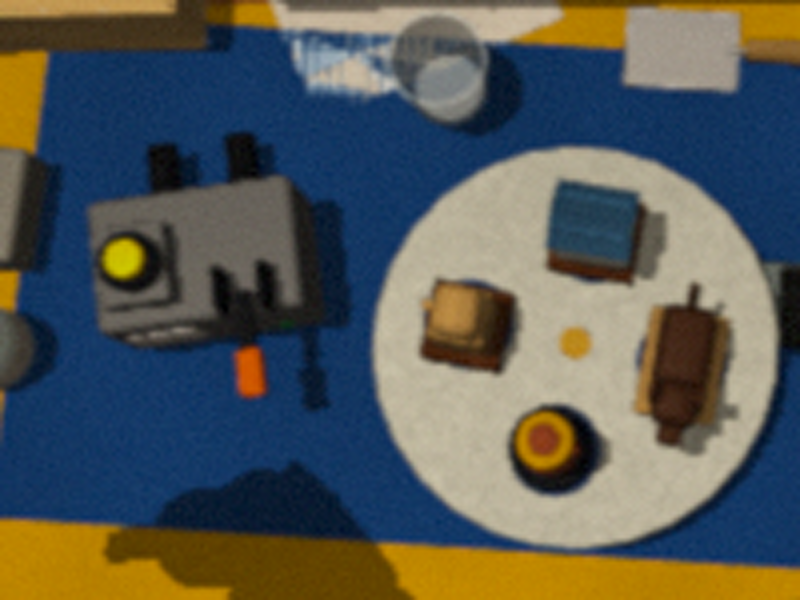

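Crop: the orange lever has dropped to the front at (250,372), and the totem is centred again at (465,325). Next I lift the trip lever.

Run:
```python
from h import *
yaw=np.radians(97.3); ex=np.array([.9923,.1236,0]); ez=np.array([0,0,1.])
H=np.array([.5674,.2502,.105])
def pt(f): return H+.06*(np.sin(.21-f)*ex+np.cos(.21-f)*ez)-[0,0,.008]
r.move_gripper(.6)
p=pt(1.85); go((p[0],p[1],.2),yaw); r.move_l(list(p),speed=.15)
r.move_gripper(0.0); s=r.sense(); print(s["finger_gap"],s["grip_force"],s["wrist_force"])
for f in np.linspace(1.7,.03,12):
    r.move_l(list(pt(f)),speed=.1); s=r.sense(); print(round(f,2),s["wrist_force"].round(1),round(s["finger_gap"],3),np.linalg.norm(s["wrist_force"]).round(1))
r.move_gripper(.5); rel(.1); 
go((.40,.42,.35),yaw); r.pause(.3)
c=cam("top"); P=cloud(c).reshape(-1,3); im=c["pixels"].reshape(-1,3).astype(int); R_,G,B=im.T
k=(P[:,0]>.44)&(P[:,0]<.7)&(P[:,1]>.2)&(P[:,1]<.3)&(P[:,2]>.08)&(R_>110)&(R_>1.6*G)&(B<70)
print(k.sum(),P[k].mean(0)); print(r.sense()["time"])
```

```text
0.19773817850096836 58.692328333854675 [-1.41027373  0.37140416  5.13155717]
1.7 [ 2.3  2.3 -2. ] 0.196 3.8
1.55 [ 3.4  4.2 -4.7] 0.201 7.1
1.4 [ 2.8  4.7 -7.4] 0.195 9.2
1.24 [ 0.5  4.7 -7.5] 0.198 8.9
1.09 [-1.   5.2 -7.9] 0.198 9.5
0.94 [-3.2  4.8 -7.5] 0.195 9.4
0.79 [-4.5  5.  -6.7] 0.195 9.5
0.64 [-6.8  4.7 -5.7] 0.198 10.1
0.49 [-8.7  4.8 -3.3] 0.198 10.4
0.33 [-8.9  4.4 -1.3] 0.203 10.0
0.18 [-10.8   4.6   1.5] 0.195 11.8
0.03 [-9.2  4.1  2.4] 0.194 10.4
71 [0.50772455 0.24183946 0.10859552]
63.0
```

```bash
cat > trip.py <<'E'
from h import *
yaw=np.radians(97.3); ex=np.array([.9923,.1236,0]); ez=np.array([0,0,1.])
H=np.array([.5674,.2487,.105])
def pt(f): return H+.06*(np.sin(.21-f)*ex+np.cos(.21-f)*ez)-[0,0,.008]
r.move_gripper(.6)
p=pt(1.85); go((p[0],p[1],.2),yaw); r.move_l(list(p),speed=.15)
r.move_gripper(0.0)
for f in np.append(np.linspace(1.7,.1,9),[0,-.1,-.2,-.3,-.4]):
    r.move_l(list(pt(f)),speed=.1); s=r.sense(); w=s["wrist_force"]
    if f<.3: print(round(f,2),w.round(1),round(s["finger_gap"],3),(s["tcp_pos"]-pt(f)).round(4))
    if np.linalg.norm(w)>28: break
s=cam("scene"); save(s,"trip1.png",(320,150,440,240),6)
r.move_gripper(.5); rel(.1); s=cam("scene"); save(s,"trip2.png",(320,150,440,240),6)
go((.40,.42,.35),yaw)
c=cam("top"); P=cloud(c).reshape(-1,3); im=c["pixels"].reshape(-1,3).astype(int); R_,G,B=im.T
k=(P[:,0]>.44)&(P[:,0]<.7)&(P[:,1]>.2)&(P[:,1]<.3)&(P[:,2]>.08)&(R_>110)&(R_>1.6*G)&(B<70)
print(k.sum(),P[k].mean(0)); print(r.sense()["time"])
E
python3 trip.py
```

```text
0.1 [-9.1  4.8  2. ] 0.194 [-0.0048  0.0016 -0.0011]
0.0 [-8.7  5.5  3.1] 0.196 [-0.0047  0.0017 -0.0007]
-0.1 [-7.9  5.1  4.1] 0.192 [-0.0043  0.0017 -0.0003]
-0.2 [-8.3  5.1  5.2] 0.19 [-0.0039  0.0019  0.    ]
-0.3 [-4.2  6.3  3.1] 0.191 [-0.0022  0.0021  0.0002]
-0.4 [-15.6   3.4  16.7] 0.186 [-0.0049  0.0018  0.0024]
39 [0.58342909 0.25412323 0.17230063]
71.5917
```

View pics/trip1.png

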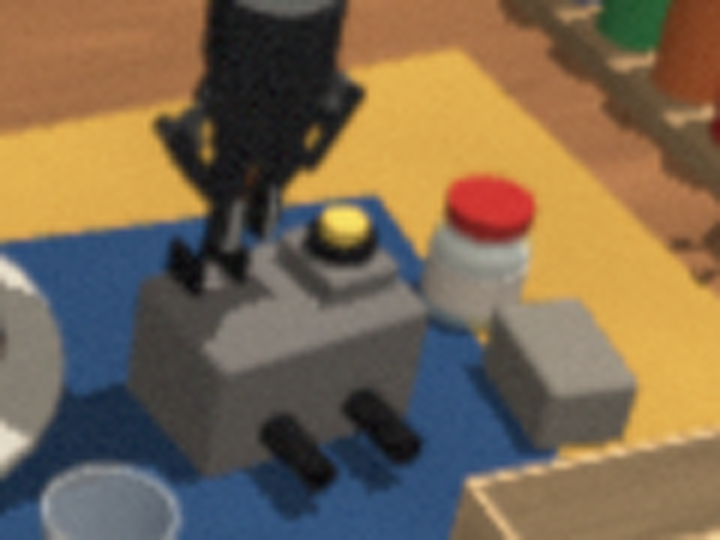

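The trip lever is up and holding (grip at 0.583, 0.254, 0.172, same as at the start). Next is the brake, after a quick check of the figures.

```bash
cat > brake.py <<'E'
from h import *
F=np.vstack([cloud(cam(n)).reshape(-1,3) for n in("top","scene")])
for n,(x,y) in PADS.items():
    q=F[(np.hypot(F[:,0]-x,F[:,1]-y)<.056)&(F[:,2]>.095)&(F[:,2]<.18)]; print(n,(x,y),*rect(q))
b=F[(F[:,0]>.42)&(F[:,0]<.62)&(F[:,1]>-.27)&(F[:,1]<-.18)&(F[:,2]>.165)&(F[:,2]<.31)]
k,c=np.polyfit(b[:,2],b[:,0],1); th=np.arctan2(1,-k); hx=k*.085+c
ys=[np.ptp(np.percentile(b[(b[:,2]>z)&(b[:,2]<=z+.03),1],[3,97])) for z in(.165,.195,.225,.255)]
ym=[np.percentile(b[(b[:,2]>z)&(b[:,2]<=z+.03),1],[3,97]).mean() for z in(.165,.195,.225,.255)]
print("theta",th,"hinge x",hx,"y mids",np.round(ym,4),"w",np.round(ys,4),"ztop",b[:,2].max())
E
python3 brake.py
```

```text
A (0.6093, -0.0012) [610.9  -2.3] 61.9 54.1 79.1
B (0.5463, 0.0925) [547.   92.5] 48.5 46.3 -11.9
C (0.5152, -0.0643) [511.  -64.2] 102.6 41.2 -11.2
D (0.452, 0.0298) [455.   31.5] 44.7 40.9 16.9
theta 1.0669631590988657 hinge x 0.5920621042501342 y mids [-0.2232 -0.2203 -0.2238 -0.2238] w [0.0208 0.0233 0.0309 0.0312] ztop 0.2844457691063511
```

```bash
cat > swing.py <<'E'
from h import *
yaw=np.pi/2; H=np.array([.590,-.2218,.085])
def pt(t): return H+[-.185*np.cos(t),.0015+.0015*np.cos(t),.185*np.sin(t)-.008]
r.move_gripper(.75)
p=pt(1.067); go((p[0],p[1],.37),yaw); print(r.move_l(list(p),speed=.15,contact_N=12),r.sense()["wrist_force"])
r.move_gripper(0.0); s=r.sense(); print(s["finger_gap"],s["grip_force"],s["wrist_force"].round(1))
for t in np.append(np.linspace(1.0,0,11),[-.04,-.08,-.12,-.16]):
    r.move_l(list(pt(t)),speed=.1); s=r.sense(); w=s["wrist_force"]
    print(round(t,2),w.round(1),round(s["finger_gap"],3),(s["tcp_pos"]-pt(t)).round(4))
    if np.linalg.norm(w)>35: break
c=cam("scene"); save(c,"brk1.png",(150,140,310,260),5); print(s["time"])
E
python3 swing.py
```

```text
False [ 0.49521346 -0.03504018  0.5563763 ]
0.2719693175806253 59.284783601760864 [-0.8  3.8  5.9]
1.0 [-1.9  4.6  9. ] 0.273 [0.0011 0.0002 0.0028]
0.9 [-5.2  5.3 10.9] 0.272 [0.0001 0.0005 0.0026]
0.8 [-5.9  5.3  9.2] 0.269 [-0.0009  0.0009  0.0019]
0.7 [-7.1  5.4  6.7] 0.268 [-0.0018  0.0012  0.0009]
0.6 [-5.1  4.4  3.5] 0.275 [-0.0022  0.0015  0.    ]
0.5 [-4.6  4.   1.5] 0.268 [-0.0022  0.0017 -0.0006]
0.4 [-3.   4.6 -0.3] 0.268 [-0.0019  0.0018 -0.0008]
0.3 [-3.6  4.8 -2.4] 0.27 [-0.0016  0.002  -0.0009]
0.2 [-1.7  6.  -1.3] 0.274 [-0.0013  0.002  -0.0008]
0.1 [-1.6  5.2 -2.8] 0.27 [-0.001   0.0021 -0.0008]
0.0 [-9.1 13.7 33.8] 0.276 [0.0001 0.002  0.004 ]
79.4167
```

View pics/brk1.png

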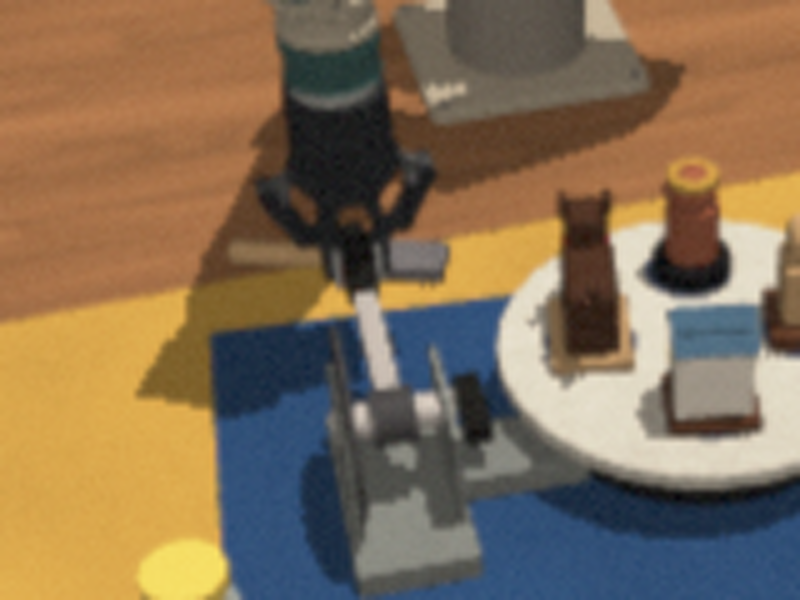

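The brake lever lies level at the hard stop (33.8 N upward on the tool). I'll let go, back off, and check everything.

Run:
```python
from h import *
r.move_gripper(.75); r.pause(.2); rel(.18); go((.25,-.45,.35),np.pi/2)
cs={n:cam(n) for n in("top","scene")}; F=np.vstack([cloud(c).reshape(-1,3) for c in cs.values()])
for n,(x,y) in PADS.items():
    q=F[(np.hypot(F[:,0]-x,F[:,1]-y)<.056)&(F[:,2]>.095)&(F[:,2]<.18)]; print(n,(x,y),*rect(q))
b=F[(F[:,0]>.36)&(F[:,0]<.51)&(abs(F[:,1]+.219)<.012)&(F[:,2]>.05)&(F[:,2]<.3)]
for x in(.37,.39,.41,.43,.45,.47,.49):
    q=b[abs(b[:,0]-x)<.01]; print(x,len(q),np.percentile(q[:,2],[10,50,95]).round(4) if len(q) else "")
a=cs["top"]["pixels"]; save(cs["top"],"end_top.png",(60,130,480,310),1.9); save(cs["scene"],"end_scene.png",k=1.4)
P=cloud(cs["top"]).reshape(-1,3); R_,G,B=a.reshape(-1,3).astype(int).T
k=(P[:,0]>.44)&(P[:,0]<.7)&(P[:,1]>.2)&(P[:,1]<.3)&(P[:,2]>.08)&(R_>110)&(R_>1.6*G)&(B<70); print("trip",P[k].mean(0),r.sense()["time"])
```

```text
A (0.6093, -0.0012) [611.   -2.6] 62.0 53.4 79.3
B (0.5463, 0.0925) [546.5  92.7] 48.7 45.8 -10.5
C (0.5152, -0.0643) [510.3 -64. ] 100.9 41.3 -11.0
D (0.452, 0.0298) [455.4  31.2] 45.3 39.6 16.9
0.37 55 [0.0939 0.0966 0.1004]
0.39 83 [0.0938 0.0973 0.1021]
0.41 83 [0.0939 0.097  0.1009]
0.43 85 [0.0924 0.0972 0.1016]
0.45 67 [0.0864 0.0913 0.097 ]
0.47 70 [0.0888 0.0922 0.0962]
0.49 68 [0.0881 0.0921 0.0955]
trip [0.58328062 0.25392396 0.17306481] 82.7167
```

View pics/end_top.png

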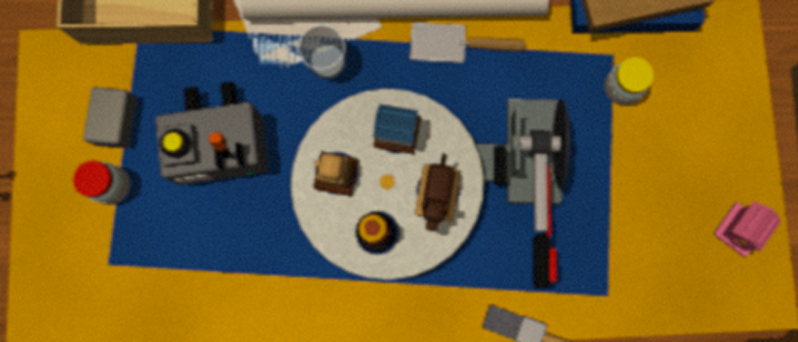

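The final view shows all four figures centred on their pads. The brake lever is level along x at (543,210), its top at a constant z of about 0.097. The trip lever is up at (217,140), and the jars, cup and clay block are where they were.

```bash
python3 -c "
from workcell import r
print(r.job_done())"
```

```text
the job is handed in; nothing more can be done
None
```

The job is handed in: all four figures stand on their pads, the trip lever dropped on the test and stays up after a second lift (the first didn't hold), and the brake lever is fully down, with the jars, cup and clay block left in place.

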